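# Lock out the reversing switch

### The arm

A 7-joint arm with a two-finger parallel gripper is mounted at the origin on a cart in front of the work surface, level with it; the furniture and walls round the work are solid. World frame = base frame: x ahead of the robot, y to its left, z up, the work surface at z = 0. Lengths are in m, angles in rad, forces in N, time in s.
With the tool pointing down it reaches from about 0.4 to 0.85 m from the base axis. Payload 10.4 kg.
Tool frame: the origin (TCP) lies midway between the tips of the shut fingers; the grasp point (between the pads) lies 19 mm behind it; z points along the fingers, y is the line along which they close (so a half turn about z gives the same grasp; the last joint's range is limited). The gripper opens to 87 mm and grips with 3 to 60 N. Pads are 19 mm wide; open, the fingers measure 117 mm over their backs; the gripper's body (75 mm by 190 mm) begins 51 mm behind the grasp point.
Start: joints at [1.295, 0.332, -0.065, 1.46, 0.022, 1.35, -0.088], TCP at [0.156, -0.605, 0.187] pointing down, gripper open.
Joint ranges: [-2.6, 2.6], [-0.5, 2.12], [-1.47, 1.34], [0.16, 2.42], [-1.27, 4.41], [0.06, 2.06], [-2.6, 2.6]. Speed limits (rad/s): [2.22, 2.22, 2.79, 2.79, 3.14, 3.14, 3.14].

### API

Orientations are given as a unit quaternion [x, y, z, w].
In Python, from bench import r gives the robot as it stands.
- The arm moves only by the tool move_arm, never from a script. Its argument "targets" is a list of rows, each a list of 3 entries, a list of its own where there are three numbers: the shift along the tool's x, y, z in cm, then the turn, a rotation vector about the tool's x, y, z in rad, then the opening in per cent of the stroke, from 0 (shut) to 100 (fully open). In form: [[[x, y, z], [wx, wy, wz], gripper], ...]. A call has 1 to 20 rows; each row shifts and turns the commanded pose from where the row before left it, along the tool's axes as they then stand; what a row does not reach is not made up. A row lasts 1/8 s, in which the tool goes at most 62.5 mm and 10.7 degrees, less where a joint would pass 70% of its speed; a pose out of reach is approached as far as the arm can. A call with a gripper value outside its range is refused whole. The fingers move at their own pace and stop on an object; "grip_force" is the grip in N (left out, the last holds). Time passes only in rows, so rows that do not move let the fingers close. It gives the time, the measured TCP pose, the force, the opening and the grip force at its end, in the units of the state.
- r.read_state(): the state, without advancing time (a new reading comes with each control period).
- r.camera(name): name is "scene" or "top" or "wrist"; returns a dict with "image" (400x640x3 uint8, blue, green, red), "vertical_fov" (degrees; the focal length in pixels is half the picture's height over the tangent of half this angle, whatever the lens; pixels are square), "cx", "cy" (the principal point, pixels), "cam_to_world" (4x4, takes a point from camera to world coordinates). Camera axes: x right, y down, z forward; pixel columns grow to the right and rows downward; lengths in m; the calibration is good to about 2 mm. A picture is of the moment at which its call begins. There is no depth.
- r.close_job(): hands the job in; it is judged then, once.
The state is a dict: "time": time; "joint_positions": joint angles; "joint_vel": joint speeds; "joint_torque": joint torques, N m; "ee_pos": TCP position; "eef_rot": TCP orientation; "ft_force": force on the tool from outside, world axes, zero at the start; "torque": the same for the moment, N m; "width": finger opening in m; "grip_force": force on a finger pad.
Only numpy, scipy, OpenCV 4.12 (cv2) and the standard library are available. Lean on these libraries where they do the work, as an engineer would, in place of code of your own. Each camera call takes 0.05 s, during which the arm holds its last target. There are 200 camera calls.

### The job

The bench drive's forward-off-reverse switch has been left on: bring its lever upright to the centre off position, where it clicks in, without letting it run over to the other direction, and let go. Then lock it out: lower the loose aluminium comb over the lever, its outer tines between the fins of the switch box, lengthwise along the row of fins and centred on it, until it stands fully down on the plate, upright. Leave the other things on the bench where they are.

Things in the scene. Friction and masses are not known exactly. Their poses are not given: they have to be found in the camera images.
- switch_box: Grey switch box fixed to the bench, base 104 (x) x 172 (y) mm, black cable gland on its +x side. On its keeper plate (48 mm high) stand six aluminium fins, each 4 mm thick in y, 40 long in x, 20 high (to 68 mm), at y = +-28, +-42, +-56 mm; the switch lever is in the middle of the row. Origin: centre of the underside, z up. Yaw within +-1.5 rad.
- plate_mid (a point): Middle of the upper face of the keeper plate, on the switch box's z axis, 48 mm above the box's underside: here the lever comes out.
- toggle (a joint): Switch lever, rad: 0 upright, centre off; -0.43 forward, leaning to the box's -y (as found); +0.43 reverse, to +y. Axis along the box's x, 54 mm above its underside. Detents at -0.43, 0, +0.43: let go within 0.17 of upright it springs to 0, beyond that to the end. Leaving an end takes about 4 N at the tip, leaving centre about 2 N. Off: within 0.06; never beyond +0.25.
- toggle_tip (a point): Centre of the round steel end (11 mm diameter) of the lever, 38.5 mm from its turning axis; the lever's shaft below is 7 to 9 mm thick, its very top 44 mm from the axis (98 mm above the bench when upright).
- lock_comb: Loose lock-out comb, 36 (x) x 108 (y) x 90 mm, 0.16 kg, standing on its six aluminium tines (54 mm long, 36 deep in x): inner pair 4 mm thick at y = +-9.5 mm straddles the lever (15 mm gap); outer tines 5 mm thick at y = +-35, +-49 mm go into the 10 mm gaps between the fins. Same when turned half round. Origin: centre of its underside; seated it lies at plate_mid, y along the box's y.
- comb_grip (a point): In the comb's black grip bar, where to take it: 78 mm above the tine ends, across the bar's 20 mm (the comb's x). The bar is 64 mm long in y and stands from 62 to 90 mm above the tine ends, on a bridge 8 mm thick.
- masking_tape: Bystander: roll of masking tape lying flat, 68 mm diameter, 24 mm high; origin under its centre.
- nail_tin: Bystander: round tin, white with green lid, 68 mm diameter, 32 mm high; origin under its centre.
- varnish_pot: Bystander: white pot with yellow lid, 66 mm diameter, 75 mm high; origin under its centre.
- side_cutters: Bystander: side cutters with blue handles, lying flat, 150 x 59 x 10 mm; origin under the middle.
- offcut_2: Bystander: pine offcut, 60 x 45 x 30 mm; origin under its centre.

How it is judged:
By the outcome, as a careful person would: the job done as asked, in the order asked, and still so for the second after the job is handed in, with the robot touching nothing.
It also fails if it takes over 58 s, if anything falls off the work surface, if the arm or the gripper's body presses on something with over 40 N, if the wrist force passes 120 N, or if a joint passes its speed limit or range.

## Working session

There is one attempt and no reset: what is moved stays moved. The work goes in short steps, Python scripts to look and compute and a tool call to move; the robot and the scene stay as the last step left them, time stands still between calls to the robot, and variables do not carry over. Pictures are saved under pics/ and viewed, at most 10 in all, crops included, and the job is handed in when it is done.

Besides the shell and the picture viewer there is one more tool, called as name(argument=value, ...), one argument or row to a line, values as JSON. move_arm: Moves the arm, as the interface text tells. Its arguments: {"type":"object","properties":{"targets":{"type":"array"},"grip_force":{"type":"number"}},"required":["targets"]}

```bash
mkdir -p pics; cat > h.py <<'E'
import numpy as np, cv2
from scipy.spatial.transform import Rotation as R
from bench import r
def cam(n,save=None):
    c=r.camera(n)
    if save: cv2.imwrite('pics/'+save,c['image'])
    return c
def f(c): return 200/np.tan(np.radians(c['vertical_fov'])/2)
def ray(c,u,v):
    M=np.array(c['cam_to_world']); d=np.array([(u-c['cx'])/f(c),(v-c['cy'])/f(c),1.])
    return M[:3,3],M[:3,:3]@d
def onz(c,u,v,z):
    o,d=ray(c,u,v); return o+d*(z-o[2])/d[2]
def proj(c,p):
    M=np.array(c['cam_to_world']); q=M[:3,:3].T@(np.array(p)-M[:3,3]); return q[:2]/q[2]*f(c)+[c['cx'],c['cy']]
def totool(dv):
    s=r.read_state(); return R.from_quat(s['eef_rot']).inv().apply(dv)*100
E
python3 - <<'E'
from h import *
a=cam('scene'); b=cam('top'); 
cv2.imwrite('pics/scene.png',a['image']);cv2.imwrite('pics/top.png',b['image'])
for c in(a,b):print(f(c),c['cx'],c['cy'],np.round(c['cam_to_world'],3))
print(r.read_state())
E
```

```text
464.0202204055143 333.088470453725 198.68826990683786 [[-0.507 -0.662  0.552 -0.13 ]
 [-0.862  0.4   -0.311  0.461]
 [-0.015 -0.633 -0.774  0.979]
 [ 0.     0.     0.     1.   ]]
446.60127310795707 323.53767642733493 200.29472257543048 [[ 1.800e-02 -9.770e-01  2.110e-01  2.510e-01]
 [-1.000e+00 -1.800e-02  5.000e-03  6.500e-02]
 [-1.000e-03 -2.120e-01 -9.770e-01  1.334e+00]
 [ 0.000e+00  0.000e+00  0.000e+00  1.000e+00]]
{'time': 0.1, 'joint_positions': array([ 1.29538818,  0.33282874, -0.06469269,  1.46080592,  0.02165008,
        1.34990385, -0.08849727]), 'joint_vel': array([-0.00178674, -0.00105193,  0.00123091, -0.00173311, -0.00024623,
        0.00078011, -0.00025176]), 'joint_torque': array([ 1.54737725e-03, -6.24545860e+01,  2.46878219e-02, -3.90718997e+01,
       -6.13767863e-02,  3.64577549e-02,  1.33019739e-04]), 'ee_pos': array([ 0.15620854, -0.60478379,  0.18644554]), 'eef_rot': array([ 9.92019871e-01,  1.26080078e-01, -1.30740586e-04, -6.10855548e-04]), 'ft_force': array([-0.79391442,  0.13463693, -0.26302741]), 'torque': array([-0.00676355, -0.03335348,  0.03163406]), 'grip_force': 0.0, 'width': 0.08709589025095985}
```

View pics/top.png

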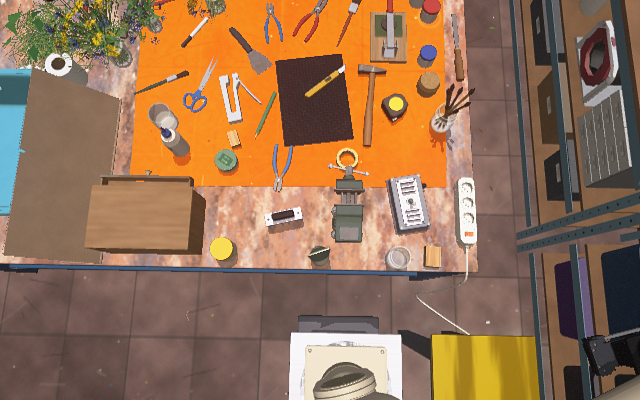

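View pics/scene.png

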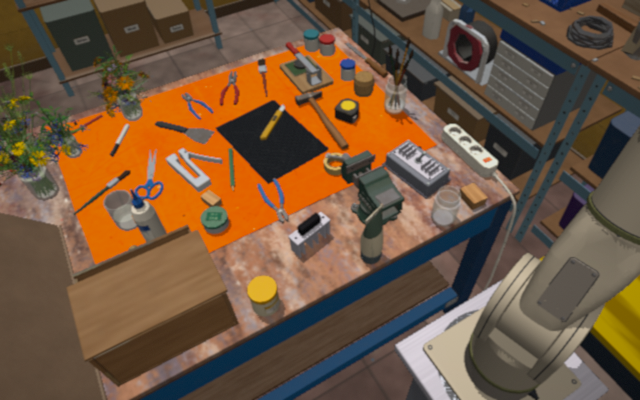

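The top view shows the comb at about (284,216), the switch box at (408,203), and a vise between them at (348,210). I'll zoom in on the box and the comb.

```bash
python3 - <<'E'
from h import *
a=cv2.imread('pics/scene.png'); b=cv2.imread('pics/top.png')
A=cv2.resize(b[165:245,255:335],None,fx=5,fy=5,interpolation=cv2.INTER_CUBIC)
B=cv2.resize(b[165:245,370:450],None,fx=5,fy=5,interpolation=cv2.INTER_CUBIC)
cv2.imwrite('pics/z.png',np.hstack([A,B]))
c=cam('top')
for n,u,v,z in[('comb',285,215,.09),('box',408,203,.06),('vise',348,185,.1),('visefront',348,230,.1),('lever',410,202,.09)]:print(n,onz(c,u,v,z))
E
```

```text
comb [0.47567232 0.17938505 0.09      ]
box [ 0.52313444 -0.17510624  0.06      ]
vise [0.56391979 0.00216788 0.1       ]
visefront [0.43460047 0.00128755 0.1       ]
lever [ 0.51974313 -0.17521704  0.09      ]
```

View pics/z.png

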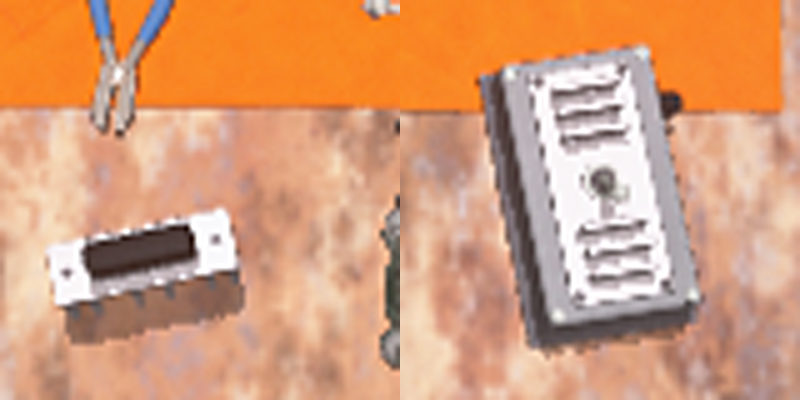

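move_arm(
  targets=[
    [[4,-3,-1],[0,0,0],100],
    [[4,-3,-1],[0,0,0],100],
    [[4,-3,-1],[0,0,0],100],
    [[4,-3,-1],[0,0,0],100],
    [[4,-3,-1],[0,0,0],100],
    [[4,-3,-1],[0,0,0],100],
    [[4,-3,-1],[0,0,0],100],
    [[4,-3,-1],[0,0,0],100],
    [[4,-3,-1],[0,0,0],100],
    [[4,-3,-1],[0,0,0],100],
    [[4,-3,-1],[0,0,-0.15],100],
    [[0,0,0],[0,0,-0.17],100],
    [[0,0,0],[0,0,-0.17],100],
    [[0,0,0],[0,0,-0.17],100],
    [[0,0,0],[0,0,-0.17],100],
    [[0,0,0],[0,0,-0.17],100],
    [[0,0,0],[0,0,-0.17],100],
    [[0,0,0],[0,0,-0.17],100],
    [[0,0,0],[0,0,-0.165],100],
    [[0,0,0],[0,0,0],100],
  ],
)

```text
time: 2.65
ee_pos: [0.4997, -0.1756, 0.2969]
eef_rot: [0.638, 0.77, -0.0, -0.0]
ft_force: [-0.4, -0.1, 0.6]
width: 0.0868
grip_force: 0.0
```

```bash
python3 - <<'E'
from h import *
c=cam('wrist','w1.png');s=r.read_state();print(s['time'],s['ee_pos'],R.from_quat(s['eef_rot']).as_matrix().round(3),s['joint_positions'].round(2));print(np.round(c['cam_to_world'],3),f(c))
E
```

```text
2.7 [ 0.49969647 -0.17562234  0.29699957] [[-0.182  0.983 -0.   ]
 [ 0.983  0.182  0.   ]
 [ 0.    -0.    -1.   ]] [ 0.79  0.13 -0.59  1.5   0.07  1.54  0.38]
[[ 0.983  0.179  0.045  0.486]
 [ 0.185 -0.951 -0.246 -0.109]
 [-0.001  0.25  -0.968  0.495]
 [ 0.     0.     0.     1.   ]] 318.2555897536006
```

View pics/w1.png

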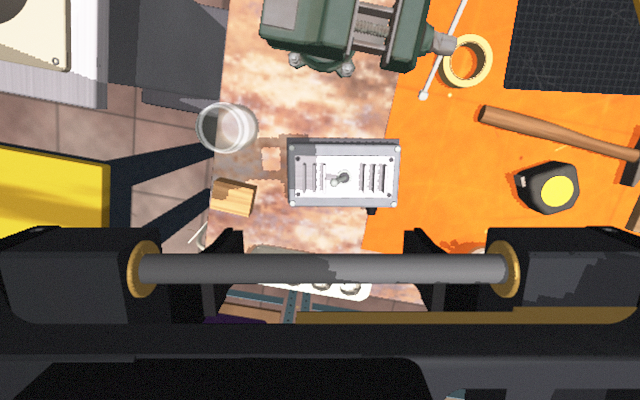

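The wrist view shows the box nearly aligned with the image axes, centred at about (343,173), with the lever leaning left. I'll measure the plate and the comb precisely.

```bash
python3 - <<'E'
from h import *
c=cam('wrist'); im=c['image']
crop=im[125:220,275:415]
g=cv2.resize(crop,None,fx=5,fy=5,interpolation=cv2.INTER_CUBIC)
cv2.imwrite('pics/w1z.png',g)
hsv=cv2.cvtColor(im,cv2.COLOR_BGR2HSV)
m=((hsv[...,2]>200)&(hsv[...,1]<40)).astype(np.uint8); k=np.zeros_like(m);k[130:215,283:405]=1;m*=k
m=cv2.morphologyEx(m,cv2.MORPH_CLOSE,np.ones((9,9)))
m=cv2.morphologyEx(m,cv2.MORPH_OPEN,np.ones((5,5)))
cs=max(cv2.findContours(m,0,2)[0],key=cv2.contourArea)
print(cv2.minAreaRect(cs))
P=np.array([onz(c,u,v,.048)[:2] for u,v in cs[:,0]],np.float32)
(ctr,sz,an)=cv2.minAreaRect(P);print('plate',ctr,sz,an)
for p in [(ctr[0],ctr[1],.048)]:print(proj(c,p))
# comb in top
t=cam('top'); im=t['image']; hsv=cv2.cvtColor(im,cv2.COLOR_BGR2HSV)
m=((hsv[...,2]>190)&(hsv[...,1]<45)).astype(np.uint8);k=np.zeros_like(m);k[195:235,255:310]=1;m*=k
m=cv2.morphologyEx(m,cv2.MORPH_CLOSE,np.ones((9,9)))
cs=max(cv2.findContours(m,0,2)[0],key=cv2.contourArea)
P=np.array([onz(t,u,v,.062)[:2] for u,v in cs[:,0]],np.float32);print('comb',cv2.minAreaRect(P))
m=((hsv[...,2]<90)&(k>0)).astype(np.uint8);m[:, :]=m
cs=max(cv2.findContours(m,0,2)[0],key=cv2.contourArea)
P=np.array([onz(t,u,v,.09)[:2] for u,v in cs[:,0]],np.float32);print('bar',cv2.minAreaRect(P))
E
```

```text
((345.0, 178.5), (65.0, 108.0), 90.0)
plate (0.5313382744789124, -0.187679260969162) (0.15322554111480713, 0.09418614953756332) 10.51754379272461
[344.03188476 179.34450743]
comb ((0.47829827666282654, 0.1878313273191452), (0.03582557663321495, 0.10662426799535751), 12.599035263061523)
bar ((0.4758486747741699, 0.18648599088191986), (0.020368028432130814, 0.061379168182611465), 12.590622901916504)
```

View pics/w1z.png

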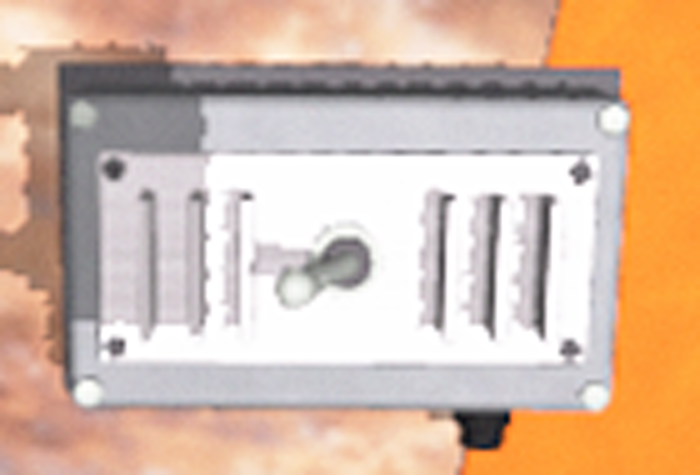

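```bash
python3 - <<'E'
from h import *
c=cam('wrist')
def q(L,z): return np.array([onz(c,(u+.5)/5-.5+275,(v+.5)/5-.5+125,z) for u,v in L])
for L,z in[([(114,168),(580,172),(117,346),(570,348)],.048),([(84,113),(615,118),(88,391),(593,396)],.044)]:
    P=q(L,z);d1=P[1]-P[0];d2=P[3]-P[2];print(P.mean(0),np.linalg.norm(d1),np.linalg.norm(d2),np.linalg.norm(P[2]-P[0]),[np.arctan2(d[1],d[0]) for d in(d1,d2)])
print('boot',q([(345,258)],.052),'tip',q([(296,287)],.089))
# top camera boot/tip
t=cam('top'); print('tip top',onz(t,370+603.5/5-80-.4,165+180.5/5-.4,.089))
for p in[(.523,-.187,.048),(.523,-.187,.054)]:print(proj(t,p))
E
```

```text
[ 0.53009729 -0.18381877  0.048     ] 0.13088139014690373 0.13086195252793972 0.05137095853093749 [np.float64(0.1753052656305694), np.float64(0.1794410428371835)]
[ 0.53028056 -0.18388305  0.044     ] 0.14919550071063994 0.14832387095409744 0.08084840390674856 [np.float64(0.17452479814858757), np.float64(0.17375173125222168)]
boot [[ 0.52953894 -0.18267269  0.052     ]] tip [[ 0.51495393 -0.18634497  0.089     ]]
tip top [ 0.52376728 -0.17635063  0.089     ]
[411.29815475 203.95542614]
[411.68941248 203.53840709]
```

Measured: plate_mid ≈ (0.530, −0.184), box y-axis at 0.176 rad. The screw spacing and lever tip position are consistent with that. I'll bring the open fingers down over the lever, centred on the plate, and close partway. That pushes the lever upright and keeps it from running past centre.

move_arm(
  targets=[
    [[-1.4,2.8,2],[0,0,0],100],
    [[0,0,5],[0,0,0],100],
    [[0,0,5],[0,0,0],100],
    [[0,0,5],[0,0,0],100],
    [[0,0,3],[0,0,0],100],
    [[0,0,1.9],[0,0,0],100],
    [[0,0,0],[0,0,0],100],
    [[0,0,0],[0,0,0],70],
    [[0,0,0],[0,0,0],55],
    [[0,0,0],[0,0,0],45],
    [[0,0,0],[0,0,0],35],
    [[0,0,0],[0,0,0],30],
    [[0,0,0],[0,0,0],25],
    [[0,0,0],[0,0,0],20],
    [[0,0,0],[0,0,0],18],
    [[0,0,0],[0,0,0],18],
    [[0,0,0],[0,0,0],18],
  ],
  grip_force=20,
)

```text
time: 5.03
ee_pos: [0.53, -0.1841, 0.0782]
eef_rot: [0.638, 0.77, -0.0, 0.0]
ft_force: [-0.1, -0.4, -0.2]
width: 0.0159
grip_force: 0.0
```

```bash
python3 - <<'E'
from h import *
c=cam('wrist');im=c['image'];print(r.read_state()['ee_pos'])
p=proj(c,(.53,-.184,.09));print(p)
cv2.imwrite('pics/w2.png',im)
E
```

```text
[ 0.52994096 -0.18416043  0.07816484]
[324.60726441 230.2467683 ]
```

View pics/w2.png

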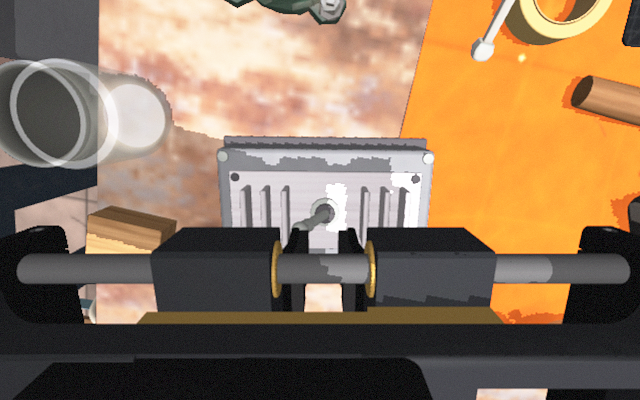

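```bash
python3 - <<'E'
from h import *
c=cam('wrist');im=c['image']
cv2.imwrite('pics/w2z.png',cv2.resize(im[170:320,240:410],None,fx=4,fy=4,interpolation=cv2.INTER_CUBIC))
y=np.array([.983,.18]);m=np.array([.53,-.184])
for n,a,z in[('boot',0,.05),('tip fwd',-.016,.089),('tip up',0,.0925),('tcp',0,.0782),('fingL',-.008,.0782),('fingR',.008,.0782)]:
    p=m+a*y;print(n,proj(c,(*p,z)).round(1))
E
```

```text
boot [324.4 211.7]
tip fwd [298.9 229.5]
tip up [324.6 231.6]
tcp [324.5 224.1]
fingL [312.3 224. ]
fingR [336.7 224.1]
```

View pics/w2z.png

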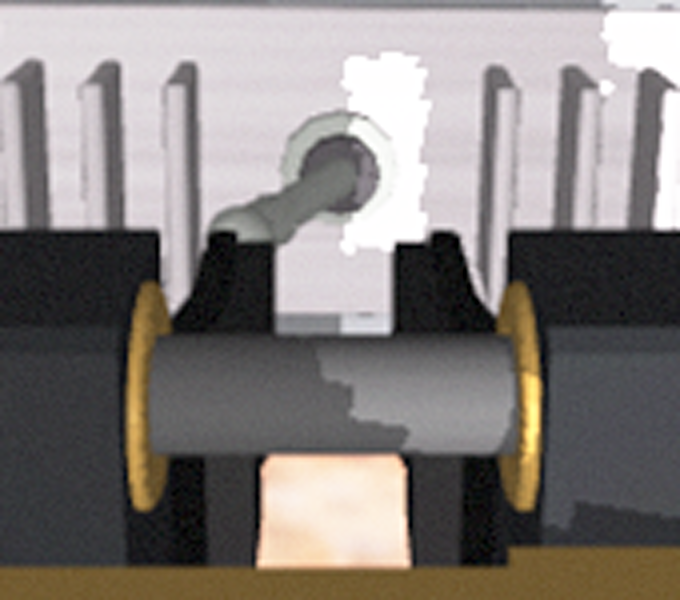

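The fingers closed beside the lever without touching it: it still leans left, with its tip near zoom (240,220), and the finger edge starts at v≈228. The box position in world y must be off, so I'll cross-check it with the top and scene cameras.

```bash
python3 - <<'E'
from h import *
c=cam('wrist');print(c['cx'],c['cy'],f(c));t=cam('top');s=cam('scene')
L=[(510,72),(645,50),(697,297),(555,315)]
P=np.array([onz(t,370+(u-400+.5)/5-.5,165+(v+.5)/5-.5,.044) for u,v in L]);print('top',P.round(4),P.mean(0))
a=cv2.imread('pics/top.png')
# wrist-now screws: plate screws & housing whites
for L,z in[([(222,156),(428,158)],.044),([(235,177),(416,179)],.048)]:
    P=np.array([onz(c,u,v,z) for u,v in L]);print('wrist',P.round(4),np.linalg.norm(P[1]-P[0]))
m=np.array([.53,-.184]);e=np.array([np.cos(.176),np.sin(.176)]);x=np.array([e[1],-e[0]])
for i,j in[(1,1),(1,-1),(-1,-1),(-1,1)]:
    p=m+e*.0745*i+x*.0404*j;print(proj(t,(*p,.044)).round(1),proj(s,(*p,.044)).round(1))
im=cv2.imread('pics/scene.png');cv2.imwrite('pics/sz.png',cv2.resize(im[125:205,375:475],None,fx=6,fy=6,interpolation=cv2.INTER_CUBIC))
E
```

```text
322.9479269311272 199.85145864399362 318.2555897536006
top [[ 0.5989 -0.1307  0.044 ]
 [ 0.614  -0.2117  0.044 ]
 [ 0.4649 -0.2381  0.044 ]
 [ 0.4528 -0.155   0.044 ]] [ 0.53267369 -0.18387495  0.044     ]
wrist [[ 0.4492 -0.1581  0.044 ]
 [ 0.5969 -0.1316  0.044 ]] 0.1500601556966854
wrist [[ 0.4613 -0.1708  0.048 ]
 [ 0.591  -0.1477  0.048 ]] 0.13175504048127637
[418.3 175.8] [408.5 140.6]
[391.8 179.9] [388.6 153.8]
[401.4 228.7] [428.2 183.7]
[428.6 224.4] [448.2 169. ]
```

View pics/sz.png

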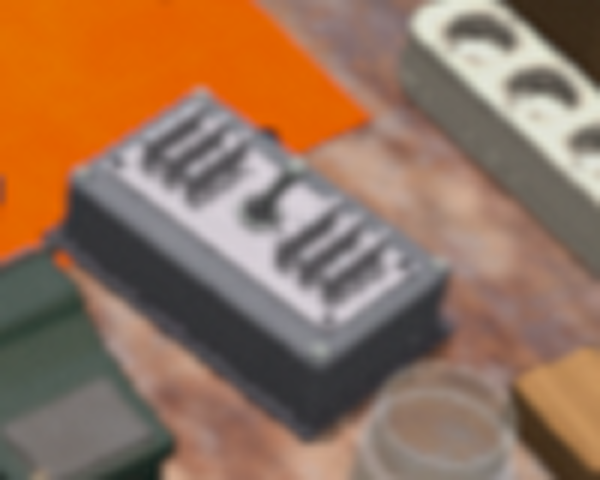

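The scene view confirms the box pose to within about 1 px: predicted corners such as (408.5,140.6), seen at (408.7,141). The finger edges in the wrist view look about 3 cm nearer the camera than the TCP, so the tips may have passed above the lever. I'll open and feel downwards in small steps.

move_arm(
  targets=[
    [[0,0,0],[0,0,0],100],
    [[0,0,0],[0,0,0],100],
    [[0,0,0],[0,0,0],100],
    [[0,0,0],[0,0,0],100],
    [[0,0,0.3],[0,0,0],100],
    [[0,0,0.3],[0,0,0],100],
    [[0,0,0.3],[0,0,0],100],
    [[0,0,0.3],[0,0,0],100],
    [[0,0,0],[0,0,0],100],
  ],
)

```text
time: 6.4
ee_pos: [0.5298, -0.1841, 0.0659]
eef_rot: [0.638, 0.77, -0.0, -0.0]
ft_force: [0.8, -0.7, 0.8]
width: 0.0859
grip_force: 0.0
```

move_arm(
  targets=[
    [[0,0,0.3],[0,0,0],100],
    [[0,0,0.3],[0,0,0],100],
    [[0,0,0.3],[0,0,0],100],
    [[0,0,0],[0,0,0],100],
  ],
)

```text
time: 6.9
ee_pos: [0.5298, -0.1841, 0.0569]
eef_rot: [0.638, 0.77, -0.0, -0.0]
ft_force: [-0.7, 0.6, -0.2]
width: 0.087
grip_force: 0.0
```

```bash
python3 - <<'E'
from h import *
s=cam('scene');im=s['image'];st=r.read_state();p=st['ee_pos'];e=np.array([.983,.18,0])
print(p,st['ft_force'])
for k in(-.0435,0,.0435):
  for z in (0,.02,.04): print(k,z,((proj(s,p+k*e+[0,0,z])-[330,80])*5).round(),end=' ')
cv2.imwrite('pics/s2.png',cv2.resize(im[80:200,330:490],None,fx=5,fy=5,interpolation=cv2.INTER_CUBIC))
E
```

```text
[ 0.52985642 -0.18409076  0.05700607] [ 0.09345471 -0.50125793  0.04086348]
-0.0435 0 [503. 433.] -0.0435 0.02 [508. 407.] -0.0435 0.04 [514. 381.] 0 0 [443. 390.] 0 0.02 [448. 364.] 0 0.04 [452. 338.] 0.0435 0 [385. 348.] 0.0435 0.02 [389. 322.] 0.0435 0.04 [393. 296.]
```

View pics/s2.png

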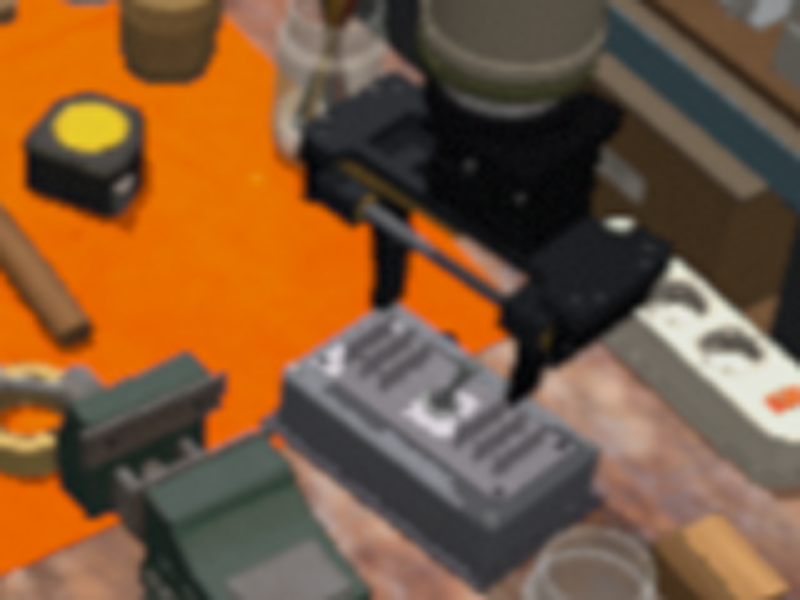

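The fingertips show at about (388,308) and (515,403), roughly 27 mm above the stated TCP. I'll go 8 mm lower and close again.

move_arm(
  targets=[
    [[0,0,0.2],[0,0,0],100],
    [[0,0,0.2],[0,0,0],100],
    [[0,0,0.2],[0,0,0],100],
    [[0,0,0.2],[0,0,0],100],
    [[0,0,0],[0,0,0],100],
  ],
)

```text
time: 7.58
ee_pos: [0.5298, -0.1841, 0.049]
eef_rot: [0.638, 0.77, -0.0, -0.0]
ft_force: [0.4, -0.1, -0.4]
width: 0.0867
grip_force: 0.0
```

move_arm(
  targets=[
    [[0,0,0],[0,0,0],70],
    [[0,0,0],[0,0,0],55],
    [[0,0,0],[0,0,0],45],
    [[0,0,0],[0,0,0],38],
    [[0,0,0],[0,0,0],32],
    [[0,0,0],[0,0,0],27],
    [[0,0,0],[0,0,0],23],
    [[0,0,0],[0,0,0],20],
    [[0,0,0],[0,0,0],18],
    [[0,0,0],[0,0,0],18],
    [[0,0,0],[0,0,0],18],
  ],
)

```text
time: 8.95
ee_pos: [0.5292, -0.1847, 0.0492]
eef_rot: [0.638, 0.77, -0.001, -0.0]
ft_force: [1.3, 0.1, -0.2]
width: 0.0159
grip_force: 0.0
```

```bash
python3 - <<'E'
from h import *
c=cam('wrist');im=c['image'];st=r.read_state();p=st['ee_pos']
print(p,st['ft_force'],proj(c,(.53,-.184,.054)),proj(c,(.53,-.184,.0925)))
cv2.imwrite('pics/w3z.png',cv2.resize(im[150:250,240:410],None,fx=4,fy=4,interpolation=cv2.INTER_CUBIC))
# crude text look: lever centre col by row near boot
g=cv2.cvtColor(im,cv2.COLOR_BGR2GRAY)
for v in range(190,232,3): print(v,g[v,285:365:3])
E
```

```text
[ 0.52992583 -0.18432267  0.0492487 ] [-0.31621588 -0.13821316 -0.30318697] [325.8207865  225.85937141] [326.33881842 250.11633952]
190 [216 215 216 216 217 215 217 213 214 216 216 214 213 214 212 215 211 212
 213 214 213 211 212 213 213 214 212]
193 [220 220 216 220 219 217 221 218 217 218 218 215 217 215 218 215 215 218
 215 212 255 254 255 210 212 213 211]
196 [123 221 219 220 217 220 219 215 218 217 216 215 217 215 218 217 219 213
 215 255 254 254 254 254 255 250 212]
199 [112 218 215 216 217 215 214 217 216 214 211 211 214 212 214 214 213 212
 206 254 254 254 254 254 254 204 211]
202 [116 220 217 217 217 216 217 218 214 216 216 216 213 217 215 213 214 216
 254 254 254 254 254 254 255 213 215]
205 [ 93 222 220 221 220 221 219 221 220 220 220 219 222 221 218 220 219 220
 253 255 255 255 255 255 255 219 219]
208 [ 91 217 218 221 218 218 219 220 217 219 219 222 215 156 146 185 224 219
 255 255 254 254 255 255 250 218 220]
211 [ 91 219 216 218 218 217 216 215 218 218 210 160 189 185 183 184 165 157
 214 255 254 254 254 254 255 231 213]
214 [ 90 213 214 213 210 210 213 213 209 194 175 185 184 166 149 185 178 178
 149 255 254 254 254 254 254 209 209]
217 [ 95 217 215 217 216 214 213 213 212 170 183 170  74  87  94  80 121 180
 175 255 254 254 254 254 255 206 208]
220 [ 92 211 211 208 206 208 208 207 212 186 174  84  91  95  93  91  86 113
 175 252 254 254 254 254 253 206 207]
223 [ 94 217 217 212 218 216 213 212 184 188 143  88  90 100 107  93  89  73
 175 247 254 254 254 254 250 211 210]
226 [ 92 223 220 229 227 221 220 219 204 185 100  86  96  97 105  99  85  81
 179 243 255 255 255 255 213 213 216]
229 [ 94 219 159   8  12 191 195 193 224 183 145  92  93 104 106  95  91  97
 157 255 255   2   8  70 255 211 215]
```

Row 229 now has the lever at columns 318–336, between the fingers and in line with the boot, so it is upright. I'll open, raise and check it numerically.

move_arm(
  targets=[
    [[0,0,0],[0,0,0],40],
    [[0,0,0],[0,0,0],80],
    [[0,0,0],[0,0,0],100],
    [[0,0,0],[0,0,0],100],
    [[0,0,-1],[0,0,0],100],
    [[0,0,-4],[0,0,0],100],
    [[0,0,-5],[0,0,0],100],
    [[0,0,-5],[0,0,0],100],
    [[0,0,-5],[0,0,0],100],
    [[0,0,0],[0,0,0],100],
  ],
)

```text
time: 10.25
ee_pos: [0.5319, -0.1843, 0.2541]
eef_rot: [0.638, 0.77, 0.001, 0.004]
ft_force: [-0.3, -0.8, -0.8]
width: 0.0869
grip_force: 0.0
```

```bash
python3 - <<'E'
from h import *
c=cam('wrist');im=c['image'];st=r.read_state();p=st['ee_pos']
b=proj(c,(.53,-.184,.050));t=proj(c,(.53,-.184,.0925));tf=proj(c,(.514,-.187,.089));print(p,b,t,tf)
g=cv2.cvtColor(im,cv2.COLOR_BGR2GRAY);hs=cv2.cvtColor(im,cv2.COLOR_BGR2HSV)
u0,v0=int(b[0]),int(b[1])
for v in range(v0-9,v0+21,2): print(v,g[v,u0-24:u0+22:2])
print(u0-24)
E
```

```text
[ 0.5308395  -0.18410972  0.25143057] [321.33276873 171.2259343 ] [321.36210095 177.43287125] [307.28722105 176.85429939]
162 [194 189 181 221 223 222 221 221 222 222 223 227 211 255 255 255 255 255
 255 255 254 219 226]
164 [189 189 178 222 221 222 221 218 222 221 185 179 180 225 234 255 255 255
 255 255 255 244 224]
166 [190 192 175 218 218 216 216 214 216 190 189 136 111 168 250 246 253 254
 254 254 255 208 206]
168 [187 190 176 218 219 216 218 219 194 196 120  90  87  85 104 245 250 254
 254 254 255 209 198]
170 [186 195 174 214 215 213 214 214 197 174  82  88 103  93 130 233 248 254
 254 254 248 210 196]
172 [184 192 179 223 223 221 222 222 193 156  87  90  87  89 129 184 250 255
 255 255 250 218 204]
174 [198 195 176 221 218 219 217 218 205 188  79 119 144 138 120 232 249 255
 254 255 255 217 205]
176 [194 199 170 217 215 215 217 213 213 187 148 157 174 167 129 248 254 254
 254 254 255 211 189]
178 [217 195 174 217 216 219 214 216 217 216 157 160 193 175 134 255 254 254
 254 254 248 213 185]
180 [215 196 171 215 216 213 218 214 213 218 197 144 166 155 149 255 254 254
 254 255 249 215 188]
182 [215 202 175 220 219 219 217 217 219 217 220 206 170 179 255 255 254 254
 254 254 255 211 186]
184 [215 201 176 220 220 220 220 219 220 218 220 219 219 254 255 254 254 254
 254 254 254 215 176]
186 [213 204 176 219 219 217 219 217 218 217 219 218 215 252 254 254 254 254
 254 254 249 247 241]
188 [214 208 200 222 219 220 220 221 221 220 221 219 220 255 255 254 254 254
 254 255 255 255 255]
190 [214 195 218 217 216 213 213 217 215 218 218 216 212 246 255 254 254 254
 254 254 254 254 255]
297
```

The ball sits at (321,178), against a predicted upright position of (321.4,177.4). So the lever is off and the box position is confirmed. Now over to the comb.

move_arm(
  targets=[
    [[4.7,0.1,0],[0,0,-0.04],100],
    [[4.7,0.1,0],[0,0,0],100],
    [[4.7,0.1,0],[0,0,0],100],
    [[4.7,0.1,0],[0,0,0],100],
    [[4.7,0.1,0],[0,0,0],100],
    [[4.7,0.1,0],[0,0,0],100],
    [[4.7,0,0],[0,0,0],100],
    [[4.5,0,0],[0,0,0],100],
    [[0,0,0],[0,0,0],100],
    [[0,0,0],[0,0,0],100],
  ],
)

```text
time: 11.55
ee_pos: [0.4533, 0.1811, 0.2484]
eef_rot: [0.623, 0.783, -0.001, -0.0]
ft_force: [0.8, -0.5, -0.1]
width: 0.0872
grip_force: 0.0
```

```bash
python3 - <<'E'
from h import *
c=cam('wrist');im=c['image'];st=r.read_state();p=st['ee_pos'];M=R.from_quat(st['eef_rot']).as_matrix()
q=proj(c,(.476,.187,.09));print(p,M[:,1],q)
hs=cv2.cvtColor(im,cv2.COLOR_BGR2HSV);k=np.zeros(im.shape[:2],np.uint8);u,v=q.astype(int);k[max(v-55,0):v+45,u-50:u+50]=1
cv2.imwrite('pics/w4z.png',cv2.resize(im[max(v-60,0):v+60,u-80:u+80],None,fx=5,fy=5,interpolation=cv2.INTER_CUBIC))
def rect(m,z):
    cs=max(cv2.findContours(m.astype(np.uint8),0,2)[0],key=cv2.contourArea)
    print(cv2.boundingRect(cs));P=np.array([onz(c,*a,z)[:2] for a in cs[:,0]],np.float32);print(z,cv2.minAreaRect(P))
rect((hs[...,2]<80)&(k>0),.09)
m=((hs[...,2]>195)&(hs[...,1]<35)&(k>0)).astype(np.uint8);rect(cv2.morphologyEx(m,cv2.MORPH_CLOSE,np.ones((15,15))),.062)
E
```

```text
[0.4535621  0.18066479 0.24853208] [ 0.97467721  0.223614   -0.00105536] [344.66884498 178.50036531]
(336, 150, 17, 55)
0.09 ((0.47516191005706787, 0.18790596723556519), (0.018512224778532982, 0.0623585544526577), 13.594378471374512)
(329, 123, 62, 94)
0.062 ((0.4929331839084625, 0.1947517991065979), (0.07164683192968369, 0.11433837562799454), 13.038910865783691)
```

View pics/w4z.png

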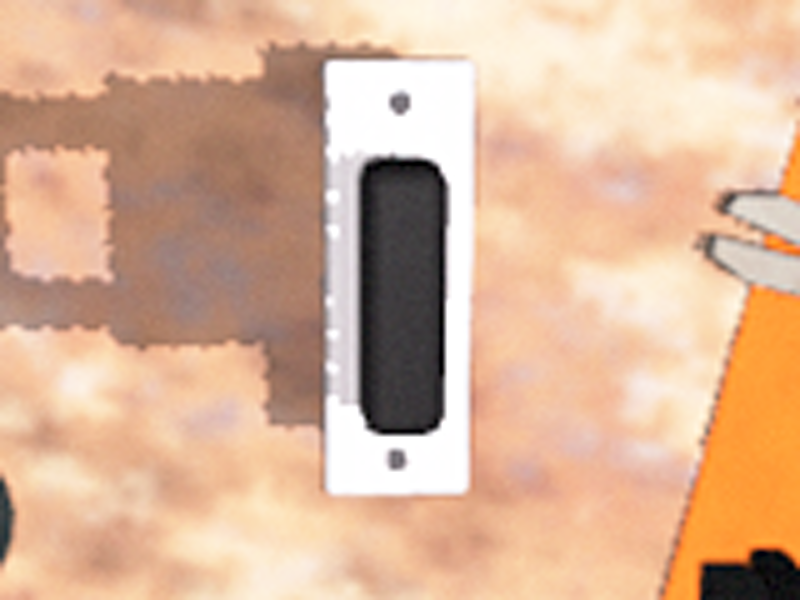

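The comb stands at about (0.4753, 0.188), its x-axis at 0.237 rad, with the bar aligned to the image vertical. I'll lower with the fingers slightly wider than the bar and feel for the bridge at 62 mm, which gives the true fingertip offset.

move_arm(
  targets=[
    [[0.2,2.3,0],[0,0,-0.01],60],
    [[0,0,4],[0,0,0],32],
    [[0,0,4],[0,0,0],32],
    [[0,0,4],[0,0,0],32],
    [[0,0,2],[0,0,0],32],
    [[0,0,0],[0,0,0],32],
    [[0,0,0],[0,0,0],32],
  ],
)

```text
time: 12.48
ee_pos: [0.4761, 0.1886, 0.11]
eef_rot: [0.619, 0.785, 0.0, 0.0]
ft_force: [0.1, -0.1, -0.2]
width: 0.0301
grip_force: 0.0
```

```bash
python3 - <<'E'
from h import *
c=cam('wrist');im=c['image'];st=r.read_state();p=st['ee_pos'];M=R.from_quat(st['eef_rot']).as_matrix()
print(p,M[:,1],st['width'])
print([proj(c,(.4753,.188,.09)+s*M[:,1]*.01+M[:,0]*x).round(1) for s in(-1,1) for x in(0,.03)])
print([proj(c,p-M[:,2]*h+s*M[:,1]*.014+M[:,0]*.0095).round(1) for s in(-1,1) for h in(.0,.03,.045)])
g=cv2.cvtColor(im,cv2.COLOR_BGR2GRAY)
for v in range(180,246,5): print(v,g[v,270:376:4])
E
```

```text
[0.47622443 0.18889256 0.11017559] [0.97225273 0.23392836 0.00146998] 0.029033807548641637
[array([309. , 215.9]), array([308.6, 174.5]), array([336.9, 215.9]), array([337.4, 174.5])]
[array([303.1, 210.2]), array([299.8, 225.4]), array([297.6, 235. ]), array([346.3, 210.2]), array([350.1, 225.4]), array([352.5, 235.1])]
180 [145 139 135 137 143 143 148 145 202 225 124  40  42  42  42  38  24 182
 224 157 153 225 224 217 213 213 211]
185 [144 145 143 142 139 151 152 144 194 225 126  36  47  42  44  39  28 182
 223 164 161 230 231 228 219 215 214]
190 [149 146 148 146 147 148 147 146 194 225 125  35  48  45  47  36  31 185
 222 159 145 219 226 225 224 220 213]
195 [146 144 144 146 148 146 143 146 187 226 152  37  50  45  43  41  32 181
 222 153 144 216 217 220 222 215 224]
200 [145 146 143 144 147 145 148 146 181 225 165  36  44  40  42  42  33 204
 224 160 148 212 213 214 215 214 221]
205 [144 146 152 147 147 146 147 147 178 224 169  28  45  42  36  39  34 197
 221 153 173 207 215 220 220 214 217]
210 [155 154 153 147 144 141 141 136 172 225 162  29  50  41  42  34  39 254
 222 151 144 217 220 219 217 219 220]
215 [229 204 161 145 132 127 131 130 168 224 161  36  44  39  39  35  33 187
 222 135 141 216 219 221 217 215 217]
220 [224 221 216 214 176 119 135 131 173 223 163  34  42  40  45  36  33 210
 219 180 202 216 220 218 218 216 210]
225 [213 220 219 220 207 140 126 122 168 225 169  34  45  40  35  39  37 206
 221 180 201 208 211 217 221 218 215]
230 [221 219  82  19 125 105  63 127 163 223 173  37  41  38  34  40  27 206
 220 159 180 105 109  20  15 220 217]
235 [220 222  16  16  33  31  19 144 167 223 170  36  43  39  38  38  35 228
 221 170 177  28  24  20  15  92 214]
240 [202  78   6  15  25  25  14 200 194 222 168  37  43  33  34  39  30 255
 218 189 170  32  32  23  11  16 217]
245 [154  20   9  30  22  27  16 218 228 255 249  34  43  40  37  36  32 255
 255 196 171  23  28  30  19  19   8]
```

move_arm(
  targets=[
    [[0,0,3.5],[0,0,0],31],
    [[0,0,3],[0,0,0],31],
    [[0,0,0.5],[0,0,0],31],
    [[0,0,0.3],[0,0,0],31],
    [[0,0,0.2],[0,0,0],31],
    [[0,0,0],[0,0,0],31],
  ],
)

```text
time: 13.28
ee_pos: [0.4759, 0.1892, 0.0348]
eef_rot: [0.619, 0.786, 0.0, 0.0]
ft_force: [-0.0, 0.5, -1.1]
width: 0.0274
grip_force: 0.0
```

move_arm(
  targets=[
    [[0,0,0.2],[0,0,0],31],
    [[0,0,0.2],[0,0,0],31],
    [[0,0,0.2],[0,0,0],31],
    [[0,0,0],[0,0,0],31],
  ],
)

```text
time: 13.78
ee_pos: [0.4753, 0.189, 0.0279]
eef_rot: [0.619, 0.786, -0.0, -0.0]
ft_force: [0.4, 0.2, 0.4]
width: 0.0267
grip_force: 0.0
```

move_arm(
  targets=[
    [[0,0,0.2],[0,0,0],31],
    [[0,0,0.2],[0,0,0],31],
    [[0,0,0.15],[0,0,0],31],
    [[0,0,0],[0,0,0],31],
  ],
)

```text
time: 14.28
ee_pos: [0.4766, 0.1894, 0.0267]
eef_rot: [0.619, 0.786, -0.0, 0.002]
ft_force: [-17.7, -9.3, 54.2]
width: 0.0269
grip_force: 27.1
```

Contact with the bridge came at TCP z ≈ 0.0275, so the real tips are about 34.5 mm behind the stated TCP. I'll back off and grip.

move_arm(
  targets=[
    [[0,0,-0.5],[0,0,0],31],
    [[0,0,-0.4],[0,0,0],31],
    [[0,0,0],[0,0,0],31],
    [[0,0,0],[0,0,0],20],
    [[0,0,0],[0,0,0],5],
    [[0,0,0],[0,0,0],5],
    [[0,0,0],[0,0,0],5],
    [[0,0,0],[0,0,0],5],
  ],
  grip_force=35,
)

```text
time: 15.28
ee_pos: [0.4753, 0.189, 0.0315]
eef_rot: [0.619, 0.786, -0.0, -0.0]
ft_force: [0.8, -1.0, -2.4]
width: 0.0198
grip_force: 34.8
```

move_arm(
  targets=[
    [[0,0,-2],[0,0,0],5],
    [[0,0,-5],[0,0,0],5],
    [[0,0,-5],[0,0,0],5],
    [[0,0,-5],[0,0,0],5],
    [[0,0,-5],[0,0,0],5],
    [[0,0,0],[0,0,0],5],
    [[-4,-0.4,0],[0,0,0],5],
    [[-4.2,-0.4,0],[0,0,0],5],
    [[-4.2,-0.4,0],[0,0,0],5],
    [[-4.2,-0.4,0],[0,0,0],5],
    [[-4.2,-0.4,0],[0,0,0],5],
    [[-4.2,-0.4,0],[0,0,0],5],
    [[-4.2,-0.4,0],[0,0,0],5],
    [[-4.2,-0.3,0],[0,0,0],5],
    [[-4.0,-0.2,0],[0,0,0],5],
    [[0,0,0],[0,0,0],5],
  ],
)

```text
time: 17.27
ee_pos: [0.5303, -0.1855, 0.2506]
eef_rot: [0.62, 0.784, -0.0, -0.001]
ft_force: [0.1, 0.7, -2.4]
width: 0.0198
grip_force: 34.8
```

move_arm(
  targets=[
    [[0,0,0],[0,0,0.13],5],
    [[0,0,0],[0,0,0.15],5],
    [[0,0,0],[0,0,0.15],5],
    [[0,0,0],[0,0,0.15],5],
    [[0,0,0],[0,0,0.15],5],
    [[0,0,0],[0,0,0.15],5],
    [[0,0,0],[0,0,0.15],5],
    [[0,0,0],[0,0,0.15],5],
    [[0,0,0],[0,0,0.15],5],
    [[0,0,0],[0,0,0.15],5],
    [[0,0,0],[0,0,0.15],5],
    [[0,0,0],[0,0,0],5],
    [[0,0,0],[0,0,0],5],
  ],
)

```text
time: 18.9
ee_pos: [0.531, -0.1815, 0.2516]
eef_rot: [0.996, 0.091, -0.0, -0.0]
ft_force: [-0.1, 0.4, -1.0]
width: 0.0202
grip_force: 34.8
```

```bash
python3 - <<'E'
from h import *
c=cam('wrist','w5.png');st=r.read_state();p=st['ee_pos'];M=R.from_quat(st['eef_rot']).as_matrix()
print(st['time'],p,M.round(4),st['width'],st['ft_force'],st['joint_positions'].round(2))
b=p-[0,0,.0315]
for n,l,z in[('bar',.032,.09),('bridge',.054,.062),('tine',.0515,.0)]:
  for s in(-1,1): print(n,s,proj(c,b+[0,0,z]+M[:,0]*l*s).round(1))
e=np.array([np.cos(.176),np.sin(.176),0])
for k in(.028,.042,.056):print('fin',k,proj(c,[.53,-.184,.068]+e*k).round(1))
g=cv2.cvtColor(c['image'],cv2.COLOR_BGR2GRAY)
print(g[100:330:3,322])
E
```

```text
18.95 [ 0.53107082 -0.18175316  0.25164327] [[ 9.836e-01  1.802e-01 -0.000e+00]
 [ 1.802e-01 -9.836e-01  1.000e-04]
 [-0.000e+00 -1.000e-04 -1.000e+00]] 0.01952953645913587 [-0.13390161  0.64584792 -2.39756321] [ 0.66  0.2  -0.48  1.51  0.09  1.45 -1.21]
bar -1 [322.3 321.5]
bar 1 [322.4 198.2]
bridge -1 [322.4 324.4]
bridge 1 [322.5 144. ]
tine -1 [322.6 272.3]
tine 1 [322.7 140.4]
fin 0.028 [324.7 152.5]
fin 0.042 [324.8 140.6]
fin 0.056 [324.9 128.5]
[181 183 125 178 219 213 255 254 254 243 221 241 255 228 225 228 132 239
 254 254 254 255 127 129 124 230 254 254 254 254 254 255  23  29  24  34
  38  46  50  56  57  54  54  47  52  35  38  37  39  37  34  51  83 113
 122 136 144 147 147 144 130  82  31  37  32  33  38  34  34  31  29 110
  94  85  89  36  35]
```

```bash
python3 - <<'E'
from h import *
c=cam('wrist');st=r.read_state();p=st['ee_pos'];M=R.from_quat(st['eef_rot']).as_matrix();print(p)
g=cv2.cvtColor(c['image'],cv2.COLOR_BGR2GRAY)
e=np.array([np.cos(.176),np.sin(.176),0]);x=np.array([e[1],-e[0],0]);m=np.array([.53,-.184,0])
for s in(-1,1):
  q=proj(c,m+e*.0655+x*.0257*s+[0,0,.048]);u,v=q.round().astype(int);w=g[v-7:v+8,u-7:u+8]
  wt=np.clip(150.-w,0,None);Y,X=np.mgrid[v-7:v+8,u-7:u+8];print('screw',s,q.round(1),'seen',(wt*X).sum()/wt.sum(),(wt*Y).sum()/wt.sum(),wt.max())
  q=proj(c,m+e*.056+x*.02*s+[0,0,.068]);print('fin end',q.round(1))
for u in (310,318,326,334): print(u,g[112:204,u])
for z,l in((.062,.054),(.09,.032)):
  for s in (-1,1):print('edge',z,[proj(c,p-[0,0,.0315]+[0,0,z]+M[:,0]*l+M[:,1]*s*.018).round(1)])
print('row150',g[150,255:390:2])
E
```

```text
[ 0.53108591 -0.18189575  0.25165648]
screw -1 [303.7 119.8] seen 303.76384839650143 120.28279883381924 40.0
fin end [307.6 128.4]
screw 1 [345.7 120.1] seen 345.5625 120.46875 41.0
fin end [341.8 128.6]
310 [216 215 214 213 231 254 255 254 254 254 254 254 254 255 240 245 254 254
 221 200 214 210 241 254 255 255 222 232 254 255 224 201 218 189 138 127
 130 120 168 240 252 253 254 254 254 254 254 254 254 254 254 254 254 254
 254 254 254 254 254 254 254 254 254 254 254 254 254 254 254 254 254 254
 254 254 254 254 254 254 254 254 254 255 255 231  64  19  22  20  20  23
  25  16]
318 [219 218 219 214 230 255 255 254 254 254 254 254 254 255 240 243 254 254
 222 203 217 214 255 255 255 255 225 227 254 255 217 194 222 194 148 129
 133 128 162 234 249 252 254 254 254 254 254 254 254 254 254 254 254 255
 255 248 238 212 190 225 241 248 255 255 254 253 254 254 254 254 254 253
 253 253 253 253 253 253 253 254 255 255 190   2  14  21  23  24  22  24
  24  23]
326 [217 218 216 217 225 255 255 254 254 254 254 254 255 255 245 246 254 255
 211 198 221 214 255 255 255 255 223 227 255 255 225 206 225 
[... 339 characters left out ...]
255 255 255 234 230 254 255 228 203 224 194 149 133
 131 125 157 233 248 252 254 254 254 254 254 254 254 254 254 254 254 254
 254 254 254 254 254 254 254 254 254 254 254 254 254 254 254 254 254 254
 254 254 254 254 254 254 254 254 254 255 249 122   9  15  16  16  23  24
  23  25]
edge 0.062 [array([287.8, 143.9])]
edge 0.062 [array([357., 144.])]
edge 0.09 [array([282.5, 198.2])]
edge 0.09 [array([362. , 198.3])]
row150 [200 199 196 194 183 172 177 191 191 197 189 198 226 232 236 236 202 144
 184 182 150 148 166 164 161 165 169 167 166 168 122 144 162 162 167 170
 171 164 161 156 156 140 163 157 156 158 156 152 153 170 167 214 191 105
 205 202 210 217 228 228 222 226 225 217 214 202 210 218]
```

```bash
python3 - <<'E'
from h import *
c=cam('wrist');st=r.read_state();p=st['ee_pos'];M=R.from_quat(st['eef_rot']).as_matrix();b=p-[0,0,.0315]
print('cam rel',M.T@(np.array(c['cam_to_world'])[:3,3]-p))
for l,z in[(.032,.062),(.054,.062),(.054,.054),(.046,.062),(.0445,.062)]:print(l,z,proj(c,b+[0,0,z]+M[:,0]*l).round(1))
# solve: given v obs, comb-frame point: offset d and height error h
from scipy.optimize import least_squares
F=lambda q:[proj(c,b+[0,0,.062+q[1]]+M[:,0]*(l+q[0]))[1]-v for l,v in((.032,194.6),(.054,150.3))]
print(least_squares(F,[0,0]).x)
im=c['image'];print(im[144:153,322])
E
```

```text
cam rel [ 0.0675811   0.00045374 -0.19808013]
0.032 0.062 [322.3 185.4]
0.054 0.062 [322.3 144. ]
0.054 0.054 [322.4 142.8]
0.046 0.062 [322.3 159.3]
0.0445 0.062 [322.3 162.2]
[-0.00197818  0.01290238]
[[221 216 221]
 [232 227 232]
 [181 178 182]
 [126 122 129]
 [133 131 134]
 [127 126 129]
 [165 163 168]
 [239 236 242]
 [252 250 253]]
```

The box screws match the prediction to 0.5 px. The comb sits about 3.3 mm towards −tool-x from the TCP, going by its front edge at v=150.3 and its tine end at v≈145.5. I'll correct that, go down to just above the lever, and measure the tines against the fins.

move_arm(
  targets=[
    [[0.2,0.2,2],[0,0,0.005],5],
    [[0,0,3.5],[0,0,0],5],
    [[0,0,3.5],[0,0,0],5],
    [[0,0,2.5],[0,0,0],5],
    [[0,0,0],[0,0,0],5],
    [[0,0,0],[0,0,0],5],
  ],
)

```text
time: 19.8
ee_pos: [0.5342, -0.1839, 0.1379]
eef_rot: [0.996, 0.087, 0.001, 0.0]
ft_force: [0.3, 0.8, -1.7]
width: 0.0195
grip_force: 34.8
```

```bash
cat > m.py <<'E'
from h import *
c=cam('wrist');st=r.read_state();p=st['ee_pos'];M=R.from_quat(st['eef_rot']).as_matrix();b=p-[0,0,.0315]-M[:,0]*.0033
e=np.array([np.cos(.176),np.sin(.176),0]);x=np.array([e[1],-e[0],0]);m=np.array([.53,-.184,0])
print(p,M[:,0],st['ft_force'],'comb err y,x',(b-m)[:2]@e[:2],(b-m)[:2]@x[:2])
g=cv2.cvtColor(c['image'],cv2.COLOR_BGR2GRAY)
for n,l,z in[('bridge top',.054,.062),('bridge bot',.054,.054),('tine bot out',.0515,0),('bar bot',.032,.062)]:print(n,proj(c,b+[0,0,z]+M[:,0]*l).round(1), [proj(c,b+[0,0,z]+M[:,0]*l+M[:,1]*s*.018).round(1)[0] for s in(-1,1)])
for k in(.040,.044,.054,.058):print('fin',k,proj(c,m+e*k+[0,0,.068]).round(1),'base',proj(c,m+e*k+[0,0,.048]).round(1))
for s in(-1,1):
  q=proj(c,m+e*.0655+x*.0257*s+[0,0,.048]);u,v=q.round().astype(int);w=g[v-9:v+10,u-9:u+10]
  wt=np.clip(150.-w,0,None);Y,X=np.mgrid[v-9:v+10,u-9:u+10];print('screw',s,q.round(1),'seen',(wt*X).sum()/wt.sum(),(wt*Y).sum()/wt.sum())
E
python3 - <<'E'
from m import *
v1=int(proj(c,m+e*.07+[0,0,.048])[1])
print(v1)
for u in(310,322,334): print(u,g[v1:202,u])
for v in(147,160):print(v,g[v,270:380:2])
E
```

```text
[ 0.53434183 -0.18399755  0.13814663] [0.98505432 0.17223382 0.00186979] [ 0.34656862  0.85378451 -1.72324746] comb err y,x 0.0009752069711211027 0.0007482336275607346
bridge top [322.2 150. ] [np.float64(287.8), np.float64(356.7)]
bridge bot [322.3 148.5] [np.float64(289.3), np.float64(355.2)]
tine bot out [322.4 144.9] [np.float64(297.2), np.float64(347.7)]
bar bot [322.2 191. ] [np.float64(288.9), np.float64(355.6)]
fin 0.04 [321.5 156.1] base [321.6 153.5]
fin 0.044 [321.5 151.3] base [321.6 149. ]
fin 0.054 [321.4 139.1] base [321.5 137.7]
fin 0.058 [321.4 134.2] base [321.5 133.1]
screw -1 [292.3 124.5] seen 292.55894736842106 124.61157894736841
screw 1 [350.7 124.3] seen 350.4793307086614 124.5767716535433
119
310 [227 254 255 254 254 254 254 254 254 254 254 254 254 255 235 166 246 254
 254 246 202 205 217 215 213 255 251 167 123 125 119 155 233 250 252 254
 254 254 253 254 254 253 253 253 253 253 254 253 253 253 253 253 253 253
 253 253 253 253 253 253 253 253 253 253 253 253 253 253 253 253 253 253
 253 253 254 255 229  74   6  18  21  24  19]
322 [224 254 255 254 254 254 25
[... 410 characters left out ...]
12 239 255 250 168 122 127 123 153 224 245 250 253
 253 253 253 253 253 253 253 253 253 253 253 253 253 253 253 253 253 253
 253 253 253 253 253 253 253 253 253 253 253 253 253 253 253 253 253 253
 253 253 255 244 116   9  19  25  17  25  26]
147 [225 152 183 209 202 204 206 205 207 212 255 253 253 254 253 130 124 124
 123 126 123 122 126 123 122 120 124 120 122 126 123 118 122 123 124 122
 125 126 123 130 255 255 254 206 205 203 204 209 206 205 178  76  52  57
  54]
160 [234 192 178 205 204 205 204 202 204 180 226 252 253 253 253 253 253 253
 253 253 253 253 253 253 253 253 254 254 254 253 253 252 253 253 254 253
 253 253 253 253 253 254 253 239 189 204 208 210 209 206 171 171 195 198
 203]
```

The tines show about 0.5 mm high in y and 1.2 mm in x. I'll correct those and start down over the lever, watching the force.

move_arm(
  targets=[
    [[-0.05,-0.12,0],[0,0,0],5],
    [[0,0,0],[0,0,0],5],
    [[0,0,0.4],[0,0,0],5],
    [[0,0,0.4],[0,0,0],5],
    [[0,0,0.4],[0,0,0],5],
    [[0,0,0.4],[0,0,0],5],
    [[0,0,0.4],[0,0,0],5],
    [[0,0,0.4],[0,0,0],5],
    [[0,0,0.4],[0,0,0],5],
    [[0,0,0],[0,0,0],5],
    [[0,0,0],[0,0,0],5],
  ],
)

```text
time: 21.22
ee_pos: [0.5328, -0.1827, 0.1088]
eef_rot: [0.996, 0.086, 0.0, 0.0]
ft_force: [-0.4, 0.9, -1.5]
width: 0.0198
grip_force: 34.8
```

```bash
python3 - <<'E'
from m import *
for u in(316,328): print(u,g[120:175,u])
for v in(146,148,150):print(v,g[v,280:370:2])
E
```

```text
[ 0.53291056 -0.18275211  0.10885498] [9.85105250e-01 1.71952192e-01 3.01603915e-04] [-0.15440503  0.07339871 -2.1278357 ] comb err y,x -0.0002158886096225125 -0.000729516735506411
bridge top [322.  150.3] [np.float64(287.6), np.float64(356.5)]
bridge bot [322.1 148.8] [np.float64(289.2), np.float64(355.0)]
tine bot out [322.3 145. ] [np.float64(297.1), np.float64(347.6)]
bar bot [322.1 191.3] [np.float64(288.7), np.float64(355.4)]
fin 0.04 [323.2 159.2] base [323.2 156. ]
fin 0.044 [323.2 153.8] base [323.2 151. ]
fin 0.054 [323.1 140.2] base [323.1 138.5]
fin 0.058 [323.1 134.7] base [323.1 133.4]
screw -1 [290.6 123.8] seen 290.80176211453744 124.15921963499056
screw 1 [355.6 123.6] seen 355.3766413268832 123.790601243953
316 [252 252 252 252 252 252 252 252 252 252 252 252 254 236 143 214 252 252
 252 239 181 182 196 193 196 173 129 114 123 115 145 221 239 246 251 251
 251 251 251 251 251 251 251 251 251 251 251 252 252 252 253 253 252 251
 251]
328 [253 253 253 253 253 253 253 253 253 252 252 253 255 242 148 217 253 252
 251 235 184 190 204 201 206 181 132 118 124 115 147 223 242 249 251 252
 252 252 252 252 252 251 252 252 253 255 251 187 130  99 107  99 127 222
 243]
146 [195 194 194 224 253 252 251 252 252 255 152 131 158 158 158 161 149 134
 129 158 156 155 162 148 132 132 151 160 161 162 146 134 133 159 215 255
 253 253 253 253 232 197 199 200 197]
148 [195 193 194 182 254 252 252 254 255 180 117 119 120 123 119 117 120 121
 123 122 116 124 121 121 124 121 122 121 121 122 122 120 123 124 119 217
 255 254 253 253 230 196 195 196 198]
150 [196 194 196 206 254 253 224 175 135 142 144 145 144 146 145 146 145 144
 145 142 142 142 148 149 147 145 140 140 138 143 145 137 141 137 136 130
 154 215 253 253 225 195 198 196 194]
```

move_arm(
  targets=[
    [[0.05,-0.03,0],[0,0,0],5],
    [[0,0,0.3],[0,0,0],5],
    [[0,0,0.3],[0,0,0],5],
    [[0,0,0.3],[0,0,0],5],
    [[0,0,0.2],[0,0,0],5],
    [[0,0,0.2],[0,0,0],5],
    [[0,0,0],[0,0,0],5],
  ],
)

```text
time: 22.15
ee_pos: [0.5331, -0.1824, 0.0955]
eef_rot: [0.996, 0.086, -0.0, 0.0]
ft_force: [0.2, 0.3, -1.9]
width: 0.0201
grip_force: 34.8
```

The tines are below the fin tops with no contact force. Continuing down.

move_arm(
  targets=[
    [[0,0,0.3],[0,0,0],5],
    [[0,0,0.3],[0,0,0],5],
    [[0,0,0.3],[0,0,0],5],
    [[0,0,0.3],[0,0,0],5],
    [[0,0,0.2],[0,0,0],5],
    [[0,0,0],[0,0,0],5],
    [[0,0,0],[0,0,0],5],
  ],
)

```text
time: 23.02
ee_pos: [0.5333, -0.1824, 0.0817]
eef_rot: [0.996, 0.086, 0.0, 0.0]
ft_force: [-0.7, -0.6, -1.1]
width: 0.0197
grip_force: 34.8
```

move_arm(
  targets=[
    [[0,0,0.1],[0,0,0],5],
    [[0,0,0.1],[0,0,0],5],
    [[0,0,0.1],[0,0,0],5],
    [[0,0,0],[0,0,0],5],
  ],
)

```text
time: 23.52
ee_pos: [0.5333, -0.1824, 0.0792]
eef_rot: [0.996, 0.086, 0.0, 0.0]
ft_force: [-2.8, -0.4, 4.3]
width: 0.0195
grip_force: 34.8
```

Seated: contact came at 0.0793, against 0.0795 expected. A quick centring check before letting go.

```bash
python3 - <<'E'
from m import *
for u in(316,328): print(u,g[125:160,u])
for v in(147,158):print(v,g[v,280:370:2])
for s in(-1,1):print('fin ends',proj(c,m+e*.056+x*.02*s+[0,0,.068]).round(1))
for v in(138,):print(v,g[v,280:370:2])
E
```

```text
[ 0.53332765 -0.18248253  0.07917109] [9.85130852e-01 1.71805528e-01 2.55111683e-04] [-2.76655263 -0.28641686  5.36229683] comb err y,x 0.0002419606673691014 -0.0009223993188270558
bridge top [322.1 150.3] [np.float64(287.7), np.float64(356.5)]
bridge bot [322.1 148.8] [np.float64(289.2), np.float64(355.0)]
tine bot out [322.3 145. ] [np.float64(297.1), np.float64(347.6)]
bar bot [322.1 191.3] [np.float64(288.8), np.float64(355.4)]
fin 0.04 [323.5 165.6] base [323.4 161.5]
fin 0.044 [323.4 159.6] base [323.4 156. ]
fin 0.054 [323.4 144.2] base [323.4 141.9]
fin 0.058 [323.4 137.9] base [323.4 136.1]
screw -1 [286.7 125.4] seen 287.0197642163662 125.59847434119278
screw 1 [360.  125.1] seen 359.85104052573934 125.27929901423877
316 [243 244 243 245 243 244 244 243 244 244 248 201 104 176 233 242 241 237
 216 177 159 121 107 108 101 125 188 219 232 242 244 242 243 243 242]
328 [247 246 246 246 246 245 245 246 245 247 252 201 103 176 235 242 241 236
 211 184 164 115  97 111 103 126 199 226 236 244 245 245 246 244 244]
147 [176 212 246 243 244 245 244 247 173 150 106 109 110  97  98 100  97  99
 107 103 104  98  99  94  97  97 104 104 106 100  99  98  99 101 101 167
 249 247 247 247 246 246 247 162 174]
158 [175 207 246 244 247 183 241 245 243 242 242 242 245 245 244 246 245 243
 243 243 245 247 246 246 244 241 242 243 245 246 243 243 243 240 242 243
 246 244 208 240 248 246 242 155 170]
fin ends [292.6 141.2]
fin ends [354.2 141. ]
138 [177 232 245 243 244 245 245 204 165 173 174 173 176 176 173 174 176 175
 176 176 177 176 176 177 176 174 177 179 181 179 181 183 181 180 180 181
 194 244 247 246 246 247 249 168 172]
```

move_arm(
  targets=[
    [[0,0,0],[0,0,0],30],
    [[0,0,0],[0,0,0],45],
    [[0,0,0],[0,0,0],60],
    [[0,0,0],[0,0,0],60],
    [[0,0,-1],[0,0,0],60],
    [[0,0,-3],[0,0,0],60],
    [[0,0,-4],[0,0,0],60],
    [[0,0,-5],[0,0,0],60],
    [[0,0,-5],[0,0,0],60],
    [[0,0,0],[0,0,0],60],
    [[0,0,0],[0,0,0],60],
  ],
)

```text
time: 24.95
ee_pos: [0.5331, -0.1823, 0.2586]
eef_rot: [0.996, 0.086, 0.0, 0.0]
ft_force: [0.0, -0.7, -0.1]
width: 0.0523
grip_force: 0.0
```

```bash
python3 - <<'E'
from h import *
c=cam('wrist');print(r.read_state()['ee_pos'],r.read_state()['ft_force'])
g=cv2.cvtColor(c['image'],cv2.COLOR_BGR2GRAY)
e=np.array([np.cos(.176),np.sin(.176),0]);x=np.array([e[1],-e[0],0]);m=np.array([.53,-.184,.048])
for n,l,s,z in[('bridge +y edge',.054,0,.062),('bar +y top',.032,0,.09),('bar +y bot',.032,0,.062),('bridge -x',.045,-.018,.062),('bridge +x',.045,.018,.062)]:print(n,proj(c,m+e*l+x*s+[0,0,z]).round(1))
u,v=proj(c,m+e*.054+[0,0,.062]).round().astype(int)
for k in(-8,8): print(v-12,g[v-12:v+45,u+k])
v=int(proj(c,m+e*.045+[0,0,.062])[1]);print(v,u-40,g[v,u-40:u+40:2])
E
```

```text
[ 0.53273486 -0.18224371  0.25791435] [ 0.360978    0.29906949 -0.11130914]
bridge +y edge [323.5 133.4]
bar +y top [323.6 157.2]
bar +y bot [323.6 154. ]
bridge -x [306.8 141.9]
bridge +x [340.3 141.8]
121 [255 255 255 255 255 255 255 237 251 255 242 217 199 246 255 255 254 254
 254 254 254 254 254 254 254 254 254 254 254 254 254 254 254 255 255 248
 112  28  22  28  37  37  40  39  35  35  36  42  37  38  43  40  39  40
  33  39  37]
121 [254 254 255 255 255 255 254 220 253 255 240 216 195 242 255 255 254 254
 254 254 254 254 254 254 254 254 254 254 254 254 254 254 254 255 255 255
 194 131  76  15  21  26  25  21  32  25  27  27  22  29  27  22  27  26
  30  28  23]
141 284 [232 195 148 205 214 215 218 217 251 254 254 255 249 254 254 254 254 254
 255 216 132 254 254 254 254 254 254 255 234 255 255 255 188 214 213 213
 220 185  32  41]
```

The comb stands free where it should: its +y edge is at v=133.5, predicted 133.4, and its screw hole at u=324, predicted 323.5. Handing in.

```bash
python3 -c "
from bench import r
print(r.close_job())"
```

```text
the job is handed in; nothing more can be done
None
```

The job is handed in at about 25 s: the lever is upright at off, and the comb is fully down over it, upright and centred to within about 1 mm. While probing for the grip I pressed on the comb's bridge with the fingertips at a wrist-force reading of 54 N.

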